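# Hook the slide tray out from under the bench riser

## Task

Take the hooked rod from its stand, reach it under the front edge of the bench riser, catch the loop on the slide tray and pull the tray out towards you until it is fully out. Work the tray with the hook only, not with the gripper, then hang the hook back upright in its empty notch of the stand and let go. Leave the straight probe and the other things where they are.

Things in the scene. Friction and masses are not known exactly. Their poses are not given: they have to be found in the camera images.
- hook: Hooked rod, 0.12 kg, hung upright by its collar in one notch of the stand. Origin: middle of the collar's underside, z up along the handle. Grey square handle 22 x 22 mm (faces across x and y), 6 to 70 mm above the origin; collar disc 40 mm across, 0 to 6 mm; steel rod 7 mm thick straight down to z = -140 mm, then a bent tip (see hook_bend). Loose.
- hook_bend (a point): The rod's bend, on its centreline at (0, 0, -140 mm) of the hook, axes as the hook's. From here the tip runs 22 mm along (-0.87, 0, -0.5), bent 60 degrees off the rod towards the hook's own -x; round end, radius 3.5 mm. At the start -x points out of the notch's open side, within 0.2 rad.
- probe: Bystander: a rod with the same handle and collar as the hook but straight below (no bent tip), hanging in the stand's other notch. Origin as the hook's. Not to be moved.
- stand: Fixed white tool stand, left or right of the riser. Origin on the bench midway below its two notches, z up, -x the notches' open side (towards the robot at yaw 0). Plate 10 mm thick, top 190 mm up, with notches at y = +50 and -50 mm. Base plate 12 mm thick; post 49 mm and more behind the notches. Only the hung tools stand above the plate.
- notch_a (a point): Notch at y = +50 mm of the stand: its centre, at the plate's top (190 mm up), axes as the stand's. 18 mm wide, closed 12 mm behind the centre, open to -x, prongs end 24 mm before the centre. A rod enters level from -x, collar above the plate, and is lowered until the collar's underside rests at this height.
- notch_b (a point): The same for the notch at y = -50 mm of the stand. Hook and probe hang one in each; which is where varies.
- riser: Fixed bench riser: board 240 x 420 mm (x, y), front 45 mm white, the rest clear acrylic; underside 150, top 162 mm above the bench, on four 20 mm corner posts, open all round. Origin on the bench below the middle of the board's front edge; +x runs back under the board, -x out towards the robot, z up. The tray lies below, mid-width, between two low rails.
- tray (a joint): How far the slide tray is pulled out along the riser's -x, in m: 0 pushed in, 0.11 its stop (fully out). It starts 0 to 0.02. Slides with a light drag of about 1 N and stays where it is left. Steel tray 180 mm wide, 160 mm deep, rim 56 mm above the bench.
- eye (a point): The tray's pull loop: middle of its front bar, axes as the riser's. A level steel U of 7 mm round bar, 36 mm above the bench, standing 40 mm out from the tray's front wall; the bar runs along y; opening behind it 36 mm (x) by 45 mm (y), free above and down to the bench. With the joint at 0 the bar is 35 mm behind the board's front edge; it moves with the tray.
- petri_dish: Bystander: clear dish 70 mm across, 16 mm high, on the bench before the riser, to the left of the tray's path. Origin under its centre.
- slide_box: Bystander: flat blue box 30 x 80 x 18 mm on the bench before the riser, to the right of the tray's path. Origin under its centre.
- reagent: Bystander: amber bottle 48 mm across, 85 mm high, on the riser's board. Origin under its centre.
- tip_box: Bystander: grey and clear box 87 x 122 x 57 mm on the riser's board. Origin under its centre.
- tube_rack: Fixed white rack 120 x 170 x 30 mm with shallow holes, on the bench on the side opposite to the stand. Origin under its centre.
Not all that is in view belongs to the job. What is shaped like the hook but orange or pink is not meant. There is more than one size of the stand; the job needs the larger.

How it is judged:
By the outcome, as a careful person would: the job done as asked, in the order asked, and still so for the second after the job is handed in, with the robot touching nothing.
It also fails if it takes over 62 s, if anything falls off the work surface, if the arm or the gripper's body presses on something with over 40 N, if the wrist force passes 120 N, or if a joint passes its speed limit or range.

## Robot

A 6-joint arm with a two-finger parallel gripper is mounted at the origin on the work surface. World frame = base frame: x ahead of the robot, y to its left, z up, the work surface at z = 0. Lengths are in m, angles in rad, forces in N, time in s.
With the tool pointing down it reaches from about 0.3 to 0.825 m from the base axis. Payload 5.4 kg.
Tool frame: the origin (TCP) lies between the finger pads; the fingertips stand 8 mm ahead of it and the grasp point (between the pads) lies 11 mm behind it; z points along the fingers, y is the line along which they close (so a half turn about z gives the same grasp; the last joint's range is limited). The gripper opens to 92 mm and grips with 3 to 60 N. Pads are 20 mm wide; open, the fingers measure 128 mm over their backs; the gripper's body (75 mm by 189 mm) begins 69 mm behind the grasp point.
Start: joints at [0.997, 0.158, 1.597, -0, 1.386, -0.21], TCP at [0.205, 0.537, 0.223] pointing down, gripper open.
Joint ranges: [-2.91, 2.91], [-0.94, 2.29], [0.18, 2.7], [-1.29, 4.43], [0.17, 2.64], [-3, 3]. Speed limits (rad/s): [2.57, 2.57, 3.14, 3.14, 3.14, 3.14].

## Interface

Orientations are given as a unit quaternion [x, y, z, w].
In Python, from station import ctrl gives the robot as it stands. The module is installed in compiled form; this text tells all that it offers.
- The arm moves only by the tool servo_tool, never from a script. Its argument "rows" is a list of rows, each an object of numbers: "dx", "dy", "dz": the shift along the world's x, y, z scaled (see below); "yaw": the turn about the world's z scaled (see below); "claw": the closure, from -1 (fully open) to 1 (shut). In form: [{"dx": .., "dy": .., "dz": .., "yaw": .., "claw": ..}, ...]. A call has 1 to 20 rows; each row is the pose to reach, as a shift and turn from the pose commanded when the call began; what a row does not reach only later rows make up. The controller multiplies each number of a shift by 40 cm and each number of a turn by 45 degrees. A row lasts 1/10 s, in which the tool goes at most 50 mm and 8.59 degrees, less where a joint would pass 70% of its speed; a pose out of reach is approached as far as the arm can. A call with a number of a shift or a turn outside -1 to 1 is refused whole. A call with a gripper value outside its range is refused whole. The fingers move at their own pace and stop on an object; the grip force is fixed at half the most. Time passes only in rows, so rows that repeat a pose let the fingers close. It gives the time, the measured TCP pose, the force, the opening and the grip force at its end, in the units of the state.
- ctrl.observe(): the state, without advancing time (a new reading comes with each control period).
- ctrl.capture(name): name is "scene" or "top"; returns the picture (384x512x3 uint8, red, green, blue); there is no depth.
- ctrl.get_calibration(name): a dict with "intrinsics" (3x3 intrinsics, pixels), "R" (3x3) and "t" (3): a world point X has camera coordinates R X + t. Camera axes: x right, y down, z forward; pixel columns grow to the right and rows downward; lengths in m; the calibration is good to about 2 mm. A picture is of the moment at which its call begins. get_calibration takes no time and is no camera call.
- ctrl.sign_off(): hands the job in; it is judged then, once.
The state is a dict: "time": time; "q": joint angles; "qvel": joint speeds; "joint_torque": joint torques, N m; "ee_pos": TCP position; "eef_rot": TCP orientation; "ft_force": force on the tool from outside, world axes, zero at the start; "wrist_torque": the same for the moment, N m; "gripper_width": finger opening in m; "grasp_force": force on a finger pad.
Only numpy, scipy, OpenCV 4.12 (cv2) and the standard library are available. Lean on these libraries where they do the work, as an engineer would, in place of code of your own. Each camera call takes 0.05 s, during which the arm holds its last target. There are 200 camera calls.

## Working session

There is one attempt and no reset: what is moved stays moved. The work goes in short steps, Python scripts to look and compute and a tool call to move; the robot and the scene stay as the last step left them, time stands still between calls to the robot, and variables do not carry over. Pictures are saved under pics/ and viewed, at most 10 in all, crops included, and the job is handed in when it is done.

Besides the shell and the picture viewer there is one more tool, called by a JSON object that holds its "api" and its "payload". servo_tool: Moves the arm, as the interface text tells. Its arguments: {"type":"object","properties":{"rows":{"type":"array","items":{"type":"object","properties":{"dx":{"type":"number","minimum":-1,"maximum":1},"dy":{"type":"number","minimum":-1,"maximum":1},"dz":{"type":"number","minimum":-1,"maximum":1},"yaw":{"type":"number","minimum":-1,"maximum":1},"claw":{"type":"number"}}}}},"required":["rows"]}

```bash
mkdir -p pics; python3 - <<'E'
from station import ctrl
import cv2,numpy as np
for n in("scene","top"):
    im=ctrl.capture(n); cv2.imwrite(f"pics/{n}0.png",im[:,:,::-1])
    c=ctrl.get_calibration(n); print(n,np.round(c["intrinsics"],1).tolist(),np.round(c["R"],3).tolist(),np.round(c["t"],3).tolist(), np.round(-np.array(c["R"]).T@c["t"],3))
s=ctrl.observe(); print({k:np.round(v,3).tolist() for k,v in s.items()})
E
```

```text
scene [[456.4, 0.0, 251.0], [0.0, 456.4, 198.6], [0.0, 0.0, 1.0]] [[0.686, 0.727, 0.002], [0.684, -0.645, -0.34], [-0.246, 0.235, -0.94]] [-0.359, -0.286, 1.526] [ 0.817 -0.282  1.338]
top [[397.5, 0.0, 248.1], [0.0, 397.5, 194.3], [0.0, 0.0, 1.0]] [[-0.013, -1.0, 0.027], [-0.995, 0.011, -0.098], [0.097, -0.028, -0.995]] [0.003, 0.519, 1.147] [0.405 0.029 1.192]
{'time': 0.1, 'q': [0.997, 0.159, 1.598, 0.0, 1.386, -0.21], 'qvel': [0.002, -0.004, -0.001, -0.001, -0.0, -0.001], 'joint_torque': [-0.0, -38.65, -32.296, 0.07, 0.034, -0.0], 'ee_pos': [0.204, 0.537, 0.222], 'eef_rot': [0.181, 0.983, -0.001, -0.0], 'ft_force': [1.123, -0.056, -0.372], 'wrist_torque': [0.039, -0.025, 0.039], 'grasp_force': 0.0, 'gripper_width': 0.092}
```

View pics/scene0.png

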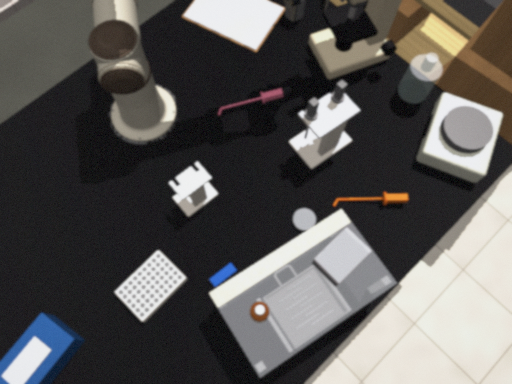

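View pics/top0.png

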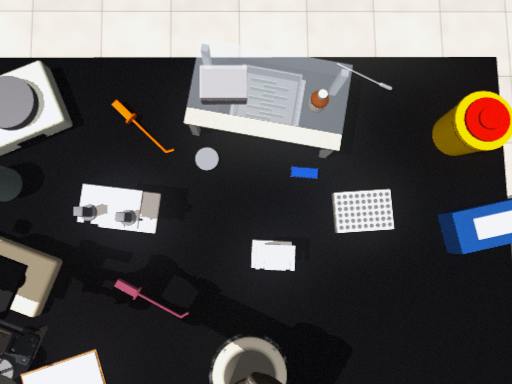

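Candidates for the hook: the two grey tools in the large stand, at scene (311,108) and (338,92), top (125,216) and (86,212). The pink one at scene (250,102) and the orange one at (372,199) are decoys. The small stand at scene (195,185) is also a decoy. Next, a close crop.

```bash
python3 - <<'E'
import cv2,numpy as np
s=cv2.imread("pics/scene0.png")[75:175,275:375]; t=cv2.imread("pics/top0.png")[165:265,65:165]
f=lambda a:cv2.resize(a,(400,400),interpolation=cv2.INTER_CUBIC)
g=lambda a:np.uint8(255*(a/255.)**.5)
cv2.imwrite("pics/crop0.png",np.hstack([g(f(s)),f(t)]))
E
```

```text
(no output)
```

View pics/crop0.png

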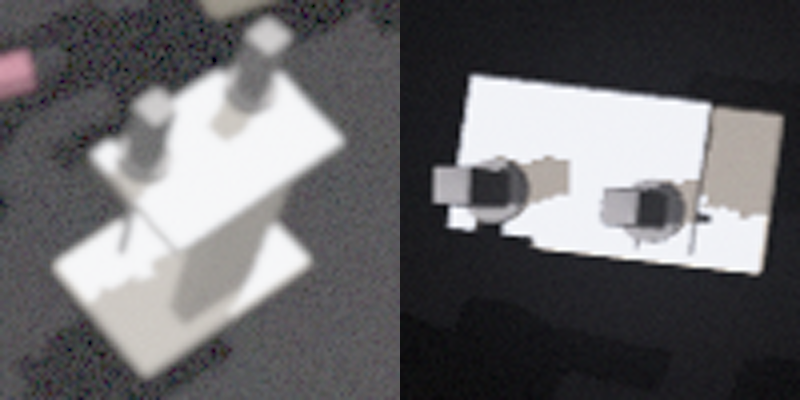

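The crop shows both grey tools in the large stand: handle tops at top-view (119.5,216.8) and (77.5,211.3), scene (313,101) and (342,84). A rod is visible below the nearer tool at scene (308,126) to (305,138). Next I'll measure positions and decide which one has the bent tip.

```bash
cat > h.py <<'E'
from station import ctrl
import cv2,numpy as np
C={n:ctrl.get_calibration(n) for n in("scene","top")}
def ray(n,u,v):
    c=C[n];R=np.array(c["R"]);o=-R.T@c["t"];d=R.T@np.linalg.inv(c["intrinsics"])@[u,v,1.];return o,d/np.linalg.norm(d)
def onz(n,u,v,z):
    o,d=ray(n,u,v);return o+d*(z-o[2])/d[2]
def tri(a,b):
    (o1,d1),(o2,d2)=ray("scene",*a),ray("top",*b)
    s=np.linalg.lstsq(np.c_[d1,-d2],o2-o1,rcond=None)[0];p,q=o1+s[0]*d1,o2+s[1]*d2
    return (p+q)/2,np.linalg.norm(p-q)
def proj(n,X):
    c=C[n];p=np.array(c["intrinsics"])@(np.array(c["R"])@X+c["t"]);return p[:2]/p[2]
E
python3 - <<'E'
from h import *
np.set_printoptions(precision=4,suppress=True)
print("near",tri((313.3,101.3),(119.5,216.8)),onz("top",119.5,216.8,.26),onz("scene",313.3,101.3,.26))
print("far",tri((342.3,84),(77.5,211.3)),onz("top",77.5,211.3,.26),onz("scene",342.3,84,.26))
T=cv2.imread("pics/top0.png");S=cv2.imread("pics/scene0.png")
# white masks
for n,im,box in(("top",T,(65,165,175,245)),("scene",S,(275,75,370,180))):
    x0,y0,x1,y1=box;m=np.zeros(im.shape[:2],np.uint8);m[y0:y1,x0:x1]=(im[y0:y1,x0:x1].min(2)>215)*255
    cs=max(cv2.findContours(m,0,2)[0],key=cv2.contourArea)
    print(n,cv2.contourArea(cs),cv2.approxPolyDP(cs,2.5,True)[:,0].tolist())
# riser front white strip
m=(T.min(2)>190).astype(np.uint8)*255;m[:,:180]=0;m[:,355:]=0;m[:100]=0;m[160:]=0
cs=max(cv2.findContours(m,0,2)[0],key=cv2.contourArea);a=cv2.approxPolyDP(cs,2.5,True)[:,0]
print("strip top",[(p.tolist(),onz("top",*p,.162).round(3).tolist()) for p in a])
m=(S.min(2)>190).astype(np.uint8)*255;m[:,:205]=0;m[:,360:]=0;m[:205]=0;m[315:]=0
cs=max(cv2.findContours(m,0,2)[0],key=cv2.contourArea);a=cv2.approxPolyDP(cs,2.5,True)[:,0]
print("strip scene",[(p.tolist(),onz("scene",*p,.162).round(3).tolist()) for p in a])
f=lambda a,k:cv2.resize(a,None,fx=k,fy=k,interpolation=cv2.INTER_CUBIC)
g=lambda a:np.uint8(255*(a/255.)**.6)
cv2.imwrite("pics/crop1.png",np.hstack([f(g(S[105:185,285:355]),7)[:560],cv2.resize(g(S[200:300,200:345]),(300,207)) if 0 else f(g(S[250:300,250:310]),5)[:560] if 0 else np.zeros((560,1,3),np.uint8)]))
E
```

```text
near (array([0.4469, 0.3026, 0.2619]), np.float64(0.0011662502611584523)) [0.4467 0.3026 0.26  ] [0.4465 0.3042 0.26  ]
far (array([0.4617, 0.4022, 0.2573]), np.float64(0.0034257587030109313)) [0.4606 0.3995 0.26  ] [0.4632 0.4023 0.26  ]
top 1707.0 [[83, 185], [80, 205], [108, 205], [108, 212], [91, 222], [104, 227], [154, 232], [156, 219], [140, 217], [143, 220], [139, 221], [137, 229], [137, 221], [124, 227], [114, 220], [116, 211], [139, 208], [141, 191]]
scene 872.0 [[346, 96], [333, 110], [326, 107], [330, 95], [319, 101], [318, 118], [310, 125], [318, 135], [358, 110]]
strip top [([341, 136], [0.659, -0.249, 0.162]), ([296, 127], [0.684, -0.129, 0.162]), ([301, 100], [0.758, -0.145, 0.162]), ([296, 122], [0.698, -0.13, 0.162]), ([291, 126], [0.687, -0.116, 0.162]), ([284, 124], [0.692, -0.098, 0.162]), ([289, 121], [0.7, -0.111, 0.162]), ([284, 122], [0.698, -0.098, 0.162]), ([285, 117], [0.711, -0.101, 0.162]), ([283, 121], [0.7, -0.095, 0.162]), ([280, 118], [0.709, -0.087, 0.162]), ([277, 121], [0.701, -0.079, 0.162]), ([275, 117], [0.711, -0.074, 0.162]), ([256, 112], [0.7
[... 190 characters left out ...]
, -0.074, 0.162]), ([257, 111], [0.728, -0.026, 0.162]), ([245, 105], [0.745, 0.005, 0.162]), ([239, 105], [0.745, 0.021, 0.162]), ([240, 114], [0.72, 0.019, 0.162]), ([232, 115], [0.718, 0.04, 0.162]), ([233, 105], [0.745, 0.037, 0.162]), ([229, 115], [0.718, 0.048, 0.162]), ([187, 108], [0.737, 0.159, 0.162]), ([184, 121], [0.702, 0.167, 0.162]), ([333, 149], [0.624, -0.226, 0.162]), ([339, 148], [0.626, -0.242, 0.162])]
strip scene [([348, 219], [0.732, 0.162, 0.162]), ([340, 210], [0.699, 0.165, 0.162]), ([308, 228], [0.675, 0.065, 0.162]), ([212, 291], [0.624, -0.233, 0.162]), ([216, 304], [0.655, -0.247, 0.162]), ([221, 305], [0.665, -0.24, 0.162]), ([348, 223], [0.739, 0.154, 0.162])]
```

View pics/crop1.png

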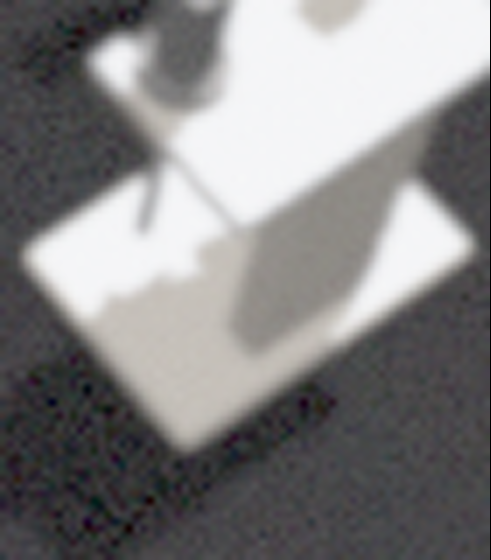

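```bash
python3 - <<'E'
from h import *
np.set_printoptions(precision=4,suppress=True)
a=np.array([.4467,.3030]);b=np.array([.4615,.4008])
y=(b-a)/np.linalg.norm(b-a);x=np.array([y[1],-y[0]]);print("spacing",np.linalg.norm(b-a),"yaw",np.arctan2(x[1],x[0]))
for nm,p in(("near",a),("far",b)):
  for n in("scene","top"):
    bend=np.r_[p,.05];tip=np.r_[p-x*.0191,.039]
    print(nm,n,"collar",proj(n,np.r_[p,.19]),"bend",proj(n,bend),"tip",proj(n,tip), "rod z.1",proj(n,np.r_[p,.1]))
E
```

```text
spacing 0.09891349756226397 yaw -0.15018968692959384
near scene collar [309.8728 114.7774] bend [304.3979 137.5177] tip [300.4039 134.7156] rod z.1 [306.2344 129.8897]
near top collar [127.6202 217.9567] bend [141.1233 219.8456] tip [140.9597 226.5715] rod z.1 [136.6994 219.2268]
far scene collar [336.9599  97.793 ] bend [329.1134 121.7648] tip [324.9094 119.1666] rod z.1 [331.7477 113.7166]
far top collar [ 88.2189 212.5037] bend [106.5874 215.0659] tip [106.697  221.8372] rod z.1 [100.5702 214.2266]
```

Projecting an upright hook at each tool: the near tool's rod ends straight at (305.7,138), with no bent tip at the expected (300,135), so it is the probe. The far one, scene (342,84) / top (77.5,211), is the hook.

An upright rod in front of the board cannot reach the bar 15–35 mm behind its edge, so the rod has to be tilted in the grip. Next: rack, loop and stand.

```bash
python3 - <<'E'
from h import *
np.set_printoptions(precision=4,suppress=True)
T=cv2.imread("pics/top0.png");S=cv2.imread("pics/scene0.png")
for n,im,box,z in(("top",T,(325,180,405,240),.03),("scene",S,(105,240,195,330),.03)):
    x0,y0,x1,y1=box;m=np.zeros(im.shape[:2],np.uint8);m[y0:y1,x0:x1]=(im[y0:y1,x0:x1].min(2)>120)*255
    cs=max(cv2.findContours(cv2.morphologyEx(m,3,np.ones((5,5))),0,2)[0],key=cv2.contourArea)
    print("rack",n,[(p.round(1).tolist(),onz(n,*p,z)[:2].round(3).tolist()) for p in cv2.boxPoints(cv2.minAreaRect(cs))])
for p in [(83,185),(141,191)]: print("plate back corners",onz("top",*p,.19)[:2])
u=np.array([.983,-.185]);o=np.array([.663,-.037])
for j in(0,.01,.02):
  P=np.r_[o+u*(.035-j),.036]; print("eye",j,P,proj("top",P),proj("scene",P),"wall",proj("scene",np.r_[o+u*(.075-j),.056]))
f=lambda a,k:cv2.resize(a,None,fx=k,fy=k,interpolation=cv2.INTER_CUBIC)
g=lambda a:np.uint8(255*(a/255.)**.6)
cv2.imwrite("pics/crop2.png",np.hstack([f(g(S[240:320,240:320]),5),f(g(T[90:170,225:305]),5)]))
E
```

```text
rack top [([332.29998779296875, 192.0], [0.523, -0.252]), ([391.29998779296875, 188.0], [0.533, -0.429]), ([394.1000061035156, 228.8000030517578], [0.412, -0.432]), ([335.0, 232.8000030517578], [0.402, -0.257])]
rack scene [([112.5, 292.5], [0.412, -0.435]), ([157.0, 248.0], [0.398, -0.262]), ([186.5, 277.5], [0.523, -0.255]), ([142.0, 322.0], [0.532, -0.425])]
plate back corners [0.5308 0.4155]
plate back corners [0.5141 0.2707]
eye 0 [ 0.6974 -0.0435  0.036 ] [260.8187 134.0276] [281.8421 270.7505] wall [290.2887 281.3293]
eye 0.01 [ 0.6876 -0.0416  0.036 ] [260.2506 137.279 ] [279.8977 267.8404] wall [288.2797 278.3271]
eye 0.02 [ 0.6777 -0.0398  0.036 ] [259.6815 140.536 ] [277.9617 264.9429] wall [286.2796 275.3382]
```

View pics/crop2.png

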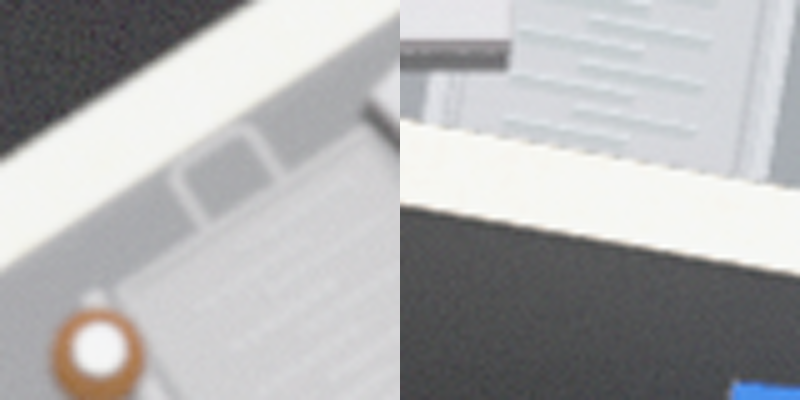

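The crop shows the loop's bar at scene (282,270), which matches tray ≈ 0 (eye about (0.697,-0.043)). The fixed tube rack's back face runs (0.523,-0.252) to (0.533,-0.429). I'll use that face to tilt the hook in the grip. Now the grasp.

{"api": "servo_tool", "payload": {"rows": [{"dz": 0.12, "claw": -1}, {"dz": 0.25, "claw": -1}, {"dz": 0.3, "claw": -1}, {"dx": 0.12, "dy": -0.06, "dz": 0.3, "yaw": 0.29, "claw": -1}, {"dx": 0.24, "dy": -0.12, "dz": 0.3, "yaw": 0.29, "claw": -1}, {"dx": 0.36, "dy": -0.19, "dz": 0.3, "yaw": 0.29, "claw": -1}, {"dx": 0.48, "dy": -0.25, "dz": 0.3, "yaw": 0.29, "claw": -1}, {"dx": 0.6, "dy": -0.32, "dz": 0.3, "yaw": 0.29, "claw": -1}, {"dx": 0.644, "dy": -0.34, "dz": 0.3, "yaw": 0.29, "claw": -1}, {"dx": 0.644, "dy": -0.34, "dz": 0.3, "yaw": 0.29, "claw": -1}, {"dx": 0.644, "dy": -0.34, "dz": 0.3, "yaw": 0.29, "claw": -1}, {"dx": 0.644, "dy": -0.34, "dz": 0.22, "yaw": 0.29, "claw": -1}, {"dx": 0.644, "dy": -0.34, "dz": 0.14, "yaw": 0.29, "claw": -1}, {"dx": 0.644, "dy": -0.34, "dz": 0.06, "yaw": 0.29, "claw": -1}, {"dx": 0.644, "dy": -0.34, "dz": 0.0, "yaw": 0.29, "claw": -1}, {"dx": 0.644, "dy": -0.34, "dz": 0.0, "yaw": 0.29, "claw": -1}, {"dx": 0.644, "dy": -0.34, "dz": 0.0, "yaw": 0.29, "claw": -1}]}}

```text
invalid input at $.rows[0]: expected keys dx, dy, dz, yaw, claw
```

```bash
python3 - <<'E'
from h import *
T=ctrl.capture("top")[:,:,::-1];S=ctrl.capture("scene")[:,:,::-1]
f=lambda a,k:cv2.resize(a,None,fx=k,fy=k,interpolation=cv2.INTER_CUBIC)
cv2.imwrite("pics/g1.png",np.hstack([f(S[65:165,275:375],4),f(T[165:265,65:165],4)]))
s=ctrl.observe();print(s["time"],s["ee_pos"],s["eef_rot"],s["ft_force"])
E
```

```text
0.2 [0.20439876 0.53702769 0.22200868] [ 1.80886387e-01  9.83503824e-01 -5.45631880e-04 -2.14744731e-04] [ 0.24405976  0.88361421 -0.49288745]
```

View pics/g1.png

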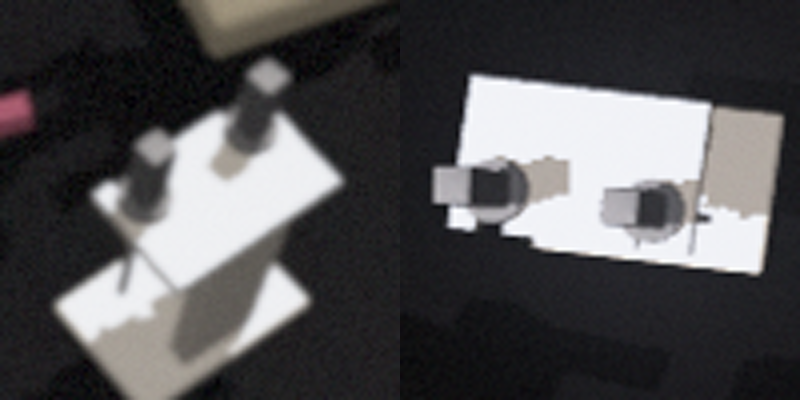

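The call was refused because every row must have all five keys, so nothing moved and the picture is unchanged. I'll resend with full rows.

{"api": "servo_tool", "payload": {"rows": [{"dx": 0, "dy": 0, "dz": 0.12, "yaw": 0, "claw": -1}, {"dx": 0, "dy": 0, "dz": 0.25, "yaw": 0, "claw": -1}, {"dx": 0, "dy": 0, "dz": 0.3, "yaw": 0, "claw": -1}, {"dx": 0.12, "dy": -0.06, "dz": 0.3, "yaw": 0.29, "claw": -1}, {"dx": 0.23, "dy": -0.12, "dz": 0.3, "yaw": 0.29, "claw": -1}, {"dx": 0.34, "dy": -0.18, "dz": 0.3, "yaw": 0.29, "claw": -1}, {"dx": 0.45, "dy": -0.24, "dz": 0.3, "yaw": 0.29, "claw": -1}, {"dx": 0.56, "dy": -0.3, "dz": 0.3, "yaw": 0.29, "claw": -1}, {"dx": 0.644, "dy": -0.34, "dz": 0.3, "yaw": 0.29, "claw": -1}, {"dx": 0.644, "dy": -0.34, "dz": 0.3, "yaw": 0.29, "claw": -1}, {"dx": 0.644, "dy": -0.34, "dz": 0.3, "yaw": 0.29, "claw": -1}, {"dx": 0.644, "dy": -0.34, "dz": 0.22, "yaw": 0.29, "claw": -1}, {"dx": 0.644, "dy": -0.34, "dz": 0.14, "yaw": 0.29, "claw": -1}, {"dx": 0.644, "dy": -0.34, "dz": 0.06, "yaw": 0.29, "claw": -1}, {"dx": 0.644, "dy": -0.34, "dz": 0.0, "yaw": 0.29, "claw": -1}, {"dx": 0.644, "dy": -0.34, "dz": 0.0, "yaw": 0.29, "claw": -1}, {"dx": 0.644, "dy": -0.34, "dz": 0.0, "yaw": 0.29, "claw": -1}]}}

```text
time: 1.9
ee_pos: [0.4613, 0.4022, 0.2233]
eef_rot: [0.067, 0.998, 0.0, 0.0]
ft_force: [0.3, -0.2, 0.3]
gripper_width: 0.0916
grasp_force: 0.0
```

{"api": "servo_tool", "payload": {"rows": [{"dx": 0, "dy": 0, "dz": 0, "yaw": 0, "claw": 1}, {"dx": 0, "dy": 0, "dz": 0, "yaw": 0, "claw": 1}, {"dx": 0, "dy": 0, "dz": 0, "yaw": 0, "claw": 1}, {"dx": 0, "dy": 0, "dz": 0, "yaw": 0, "claw": 1}, {"dx": 0, "dy": 0, "dz": 0, "yaw": 0, "claw": 1}, {"dx": 0, "dy": 0, "dz": 0, "yaw": 0, "claw": 1}, {"dx": 0, "dy": 0, "dz": 0, "yaw": 0, "claw": 1}, {"dx": 0, "dy": 0, "dz": 0, "yaw": 0, "claw": 1}]}}

```text
time: 2.7
ee_pos: [0.4622, 0.4013, 0.2225]
eef_rot: [0.068, 0.998, -0.0, -0.0]
ft_force: [0.2, 0.7, -0.2]
gripper_width: 0.0307
grasp_force: 0.0
```

{"api": "servo_tool", "payload": {"rows": [{"dx": 0, "dy": 0, "dz": 0, "yaw": 0, "claw": 1}, {"dx": 0, "dy": 0, "dz": 0, "yaw": 0, "claw": 1}, {"dx": 0, "dy": 0, "dz": 0, "yaw": 0, "claw": 1}, {"dx": 0, "dy": 0, "dz": 0, "yaw": 0, "claw": 1}]}}

```text
time: 3.1
ee_pos: [0.4621, 0.4013, 0.2225]
eef_rot: [0.068, 0.998, -0.0, -0.0]
ft_force: [0.2, -0.6, 0.2]
gripper_width: 0.0219
grasp_force: 30.0
```

{"api": "servo_tool", "payload": {"rows": [{"dx": 0, "dy": 0, "dz": 0.02, "yaw": 0, "claw": 1}, {"dx": 0, "dy": 0, "dz": 0.035, "yaw": 0, "claw": 1}, {"dx": -0.05, "dy": 0.007, "dz": 0.035, "yaw": 0, "claw": 1}, {"dx": -0.1, "dy": 0.014, "dz": 0.035, "yaw": 0, "claw": 1}, {"dx": -0.15, "dy": 0.02, "dz": 0.035, "yaw": 0, "claw": 1}, {"dx": -0.2, "dy": 0.027, "dz": 0.035, "yaw": 0, "claw": 1}, {"dx": -0.2, "dy": 0.027, "dz": 0.1, "yaw": 0, "claw": 1}, {"dx": -0.2, "dy": 0.027, "dz": 0.2, "yaw": 0, "claw": 1}, {"dx": -0.2, "dy": 0.027, "dz": 0.3, "yaw": 0, "claw": 1}, {"dx": -0.2, "dy": 0.027, "dz": 0.4, "yaw": 0, "claw": 1}, {"dx": -0.2, "dy": 0.027, "dz": 0.5, "yaw": 0, "claw": 1}, {"dx": -0.2, "dy": 0.027, "dz": 0.5, "yaw": 0, "claw": 1}]}}

```text
time: 4.3
ee_pos: [0.3835, 0.4131, 0.4306]
eef_rot: [0.068, 0.998, 0.004, 0.005]
ft_force: [0.4, -0.9, -0.6]
gripper_width: 0.0221
grasp_force: 30.0
```

```bash
python3 - <<'E'
from h import *
T=ctrl.capture("top")[:,:,::-1];S=ctrl.capture("scene")[:,:,::-1]
s=ctrl.observe();p=s["ee_pos"];print(p,s["gripper_width"],s["grasp_force"])
o=p-[0,0,.0325];x=np.array([.9907,-.1357,0])
for n in C: print(n,proj(n,o-[0,0,.14]),proj(n,o-[0,0,.151]-.0191*x))
f=lambda a,k:cv2.resize(a,None,fx=k,fy=k,interpolation=cv2.INTER_CUBIC)
g=lambda a:np.uint8(255*(a/255.)**.6)
cv2.imwrite("pics/g2.png",np.hstack([f(g(S[45:165,255:375]),3.33),f(g(T[155:275,65:185]),3.33)]))
E
```

```text
[0.38245775 0.41234563 0.42378486] 0.02192163020545697 29.982032775878906
scene [323.16946926  65.92837255] [318.42551073  63.71208425]
top [ 72.45983228 245.21031082] [ 73.03851676 253.21690258]
```

View pics/g2.png

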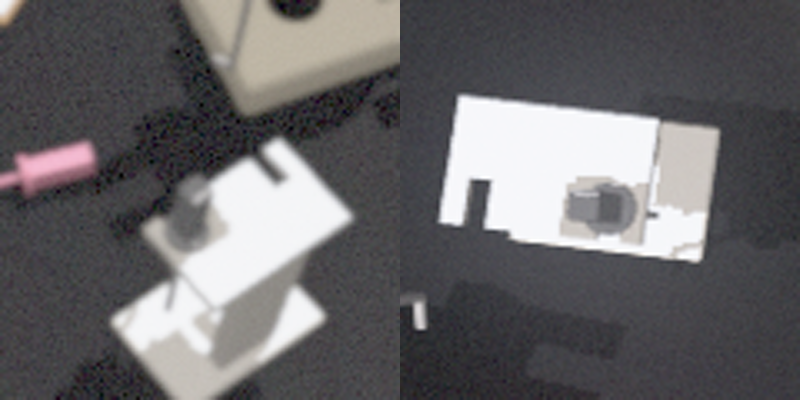

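The crop shows the bent tip hanging below the gripper, scene (321,63) and top (71.5,248), exactly where predicted, so this is the hook. The probe is untouched and the far notch is empty. Carrying it to the rack's back face.

{"api": "servo_tool", "payload": {"rows": [{"dx": 0.03, "dy": -0.1, "dz": 0, "yaw": 0, "claw": 1}, {"dx": 0.06, "dy": -0.22, "dz": 0, "yaw": 0, "claw": 1}, {"dx": 0.09, "dy": -0.34, "dz": 0, "yaw": 0, "claw": 1}, {"dx": 0.12, "dy": -0.46, "dz": 0, "yaw": 0.1, "claw": 1}, {"dx": 0.15, "dy": -0.58, "dz": 0, "yaw": 0.2, "claw": 1}, {"dx": 0.18, "dy": -0.7, "dz": 0, "yaw": 0.25, "claw": 1}, {"dx": 0.21, "dy": -0.82, "dz": 0, "yaw": 0.25, "claw": 1}, {"dx": 0.24, "dy": -0.94, "dz": 0, "yaw": 0.25, "claw": 1}, {"dx": 0.27, "dy": -1, "dz": 0, "yaw": 0.25, "claw": 1}, {"dx": 0.27, "dy": -1, "dz": 0, "yaw": 0.25, "claw": 1}]}}

```text
time: 5.4
ee_pos: [0.4902, 0.0092, 0.4195]
eef_rot: [-0.028, 1.0, 0.0, -0.003]
ft_force: [0.5, 1.0, -1.2]
gripper_width: 0.0221
grasp_force: 30.0
```

{"api": "servo_tool", "payload": {"rows": [{"dx": 0.03, "dy": -0.1, "dz": 0, "yaw": 0, "claw": 1}, {"dx": 0.06, "dy": -0.22, "dz": 0, "yaw": 0, "claw": 1}, {"dx": 0.1, "dy": -0.34, "dz": 0, "yaw": 0, "claw": 1}, {"dx": 0.13, "dy": -0.46, "dz": 0, "yaw": 0, "claw": 1}, {"dx": 0.16, "dy": -0.58, "dz": 0, "yaw": 0, "claw": 1}, {"dx": 0.19, "dy": -0.7, "dz": 0, "yaw": 0, "claw": 1}, {"dx": 0.21, "dy": -0.82, "dz": 0, "yaw": 0, "claw": 1}, {"dx": 0.21, "dy": -0.88, "dz": 0, "yaw": 0, "claw": 1}, {"dx": 0.21, "dy": -0.88, "dz": 0, "yaw": 0, "claw": 1}, {"dx": 0.21, "dy": -0.88, "dz": 0, "yaw": 0, "claw": 1}, {"dx": 0.21, "dy": -0.88, "dz": 0, "yaw": 0, "claw": 1}]}}

```text
time: 6.5
ee_pos: [0.5746, -0.3379, 0.4225]
eef_rot: [-0.031, 1.0, 0.0, -0.0]
ft_force: [1.2, 0.4, -0.8]
gripper_width: 0.022
grasp_force: 30.0
```

{"api": "servo_tool", "payload": {"rows": [{"dx": 0, "dy": 0, "dz": -0.12, "yaw": 0, "claw": 1}, {"dx": 0, "dy": 0, "dz": -0.24, "yaw": 0, "claw": 1}, {"dx": 0, "dy": 0, "dz": -0.36, "yaw": 0, "claw": 1}, {"dx": 0, "dy": 0, "dz": -0.46, "yaw": 0, "claw": 1}, {"dx": 0, "dy": 0, "dz": -0.53, "yaw": 0, "claw": 1}, {"dx": 0, "dy": 0, "dz": -0.56, "yaw": 0, "claw": 1}, {"dx": 0, "dy": 0, "dz": -0.57, "yaw": 0, "claw": 1}, {"dx": 0, "dy": 0, "dz": -0.57, "yaw": 0, "claw": 1}, {"dx": -0.03, "dy": 0, "dz": -0.57, "yaw": 0, "claw": 1}, {"dx": -0.05, "dy": 0, "dz": -0.57, "yaw": 0, "claw": 1}, {"dx": -0.07, "dy": -0.001, "dz": -0.57, "yaw": 0, "claw": 1}, {"dx": -0.085, "dy": -0.002, "dz": -0.57, "yaw": 0, "claw": 1}, {"dx": -0.1, "dy": -0.003, "dz": -0.57, "yaw": 0, "claw": 1}, {"dx": -0.1, "dy": -0.003, "dz": -0.57, "yaw": 0, "claw": 1}]}}

```text
time: 7.9
ee_pos: [0.534, -0.3412, 0.1949]
eef_rot: [-0.03, 1.0, -0.0, 0.0]
ft_force: [1.8, 0.3, -1.9]
gripper_width: 0.0219
grasp_force: 30.0
```

{"api": "servo_tool", "payload": {"rows": [{"dx": -0.02, "dy": -0.001, "dz": 0, "yaw": 0, "claw": 1}, {"dx": -0.045, "dy": -0.002, "dz": 0, "yaw": 0, "claw": 1}, {"dx": -0.07, "dy": -0.004, "dz": -0.003, "yaw": 0, "claw": 1}, {"dx": -0.1, "dy": -0.005, "dz": -0.006, "yaw": 0, "claw": 1}, {"dx": -0.13, "dy": -0.007, "dz": -0.01, "yaw": 0, "claw": 1}, {"dx": -0.16, "dy": -0.009, "dz": -0.019, "yaw": 0, "claw": 1}, {"dx": -0.185, "dy": -0.01, "dz": -0.026, "yaw": 0, "claw": 1}, {"dx": -0.21, "dy": -0.012, "dz": -0.034, "yaw": 0, "claw": 1}, {"dx": -0.235, "dy": -0.013, "dz": -0.046, "yaw": 0, "claw": 1}, {"dx": -0.26, "dy": -0.014, "dz": -0.058, "yaw": 0, "claw": 1}, {"dx": -0.26, "dy": -0.014, "dz": -0.058, "yaw": 0, "claw": 1}]}}

```text
time: 9.0
ee_pos: [0.4285, -0.346, 0.1702]
eef_rot: [-0.03, 1.0, 0.001, -0.001]
ft_force: [1.6, 0.8, -1.7]
gripper_width: 0.0216
grasp_force: 30.0
```

```bash
python3 - <<'E'
from h import *
s=ctrl.observe();p=s["ee_pos"];print(p,s["ft_force"])
piv=p+[0,0,.011];x=np.array([.998,.056,0]);z=np.array([0,0,1])
T=ctrl.capture("top")[:,:,::-1].copy();S=ctrl.capture("scene")[:,:,::-1].copy()
for n in C:
  for th in(0,20,30,36,42):
    t=np.radians(th);d=np.sin(t)*x-np.cos(t)*z; b=piv+.1835*d;e=b+.022*(-np.sin(np.pi/3-t)*x-np.cos(np.pi/3-t)*z);print(n,th,proj(n,b).round(1),proj(n,e).round(1))
f=lambda a,k:cv2.resize(a,None,fx=k,fy=k,interpolation=cv2.INTER_CUBIC)
g=lambda a:np.uint8(255*(a/255.)**.5)
cv2.imwrite("pics/g3.png",np.hstack([f(g(S[245:345,105:205]),4),f(g(T[155:255,325:425]),4)]))
E
```

```text
[ 0.42854514 -0.34598321  0.17015255] [ 1.63082724  0.83669202 -1.71861185]
scene 0 [143.5 277.3] [140.  273.5]
scene 20 [157.2 291.5] [155. 289.]
scene 30 [163.2 297.9] [161.8 296.2]
scene 36 [166.5 301.4] [165.5 300.1]
scene 42 [169.4 304.6] [169.  303.8]
top 0 [361.5 223.8] [361.  230.1]
top 20 [360.6 202.8] [359.4 207.9]
top 30 [361.1 192.8] [359.5 197.1]
top 36 [361.7 187.1] [359.9 190.8]
top 42 [362.5 181.5] [360.5 184.7]
```

View pics/g3.png

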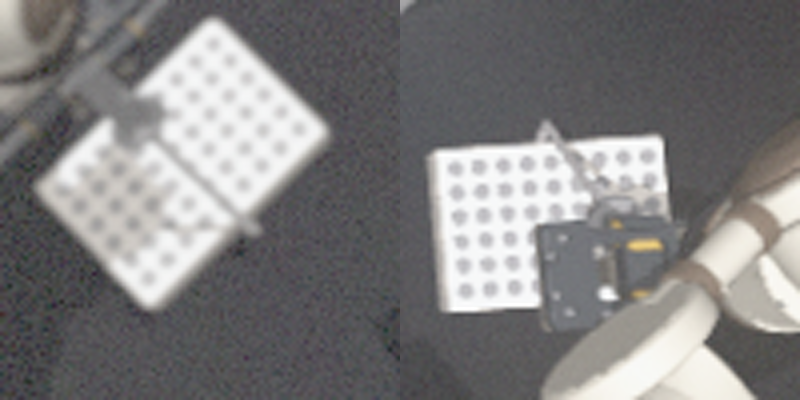

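The picture shows the hook tilted with its bend at scene (169,302) and top (362,186). That gives a tilt of about 37°, in agreement with the contact geometry (37.6°). Backing off, lifting and carrying it to in front of the riser.

{"api": "servo_tool", "payload": {"rows": [{"dx": 0.02, "dy": 0, "dz": 0.005, "yaw": 0, "claw": 1}, {"dx": 0.04, "dy": 0, "dz": 0.03, "yaw": 0, "claw": 1}, {"dx": 0.04, "dy": 0, "dz": 0.13, "yaw": 0, "claw": 1}, {"dx": 0.04, "dy": 0, "dz": 0.24, "yaw": 0, "claw": 1}, {"dx": 0.04, "dy": 0, "dz": 0.35, "yaw": 0, "claw": 1}, {"dx": 0.04, "dy": 0, "dz": 0.46, "yaw": 0, "claw": 1}, {"dx": 0.05, "dy": 0.08, "dz": 0.5, "yaw": 0, "claw": 1}, {"dx": 0.07, "dy": 0.18, "dz": 0.5, "yaw": -0.1, "claw": 1}, {"dx": 0.09, "dy": 0.29, "dz": 0.5, "yaw": -0.2, "claw": 1}, {"dx": 0.11, "dy": 0.4, "dz": 0.5, "yaw": -0.31, "claw": 1}, {"dx": 0.13, "dy": 0.51, "dz": 0.5, "yaw": -0.31, "claw": 1}, {"dx": 0.15, "dy": 0.62, "dz": 0.5, "yaw": -0.31, "claw": 1}, {"dx": 0.16, "dy": 0.73, "dz": 0.5, "yaw": -0.31, "claw": 1}, {"dx": 0.17, "dy": 0.82, "dz": 0.5, "yaw": -0.31, "claw": 1}, {"dx": 0.17, "dy": 0.85, "dz": 0.5, "yaw": -0.31, "claw": 1}, {"dx": 0.17, "dy": 0.85, "dz": 0.4, "yaw": -0.31, "claw": 1}, {"dx": 0.17, "dy": 0.85, "dz": 0.3, "yaw": -0.31, "claw": 1}, {"dx": 0.17, "dy": 0.85, "dz": 0.3, "yaw": -0.31, "claw": 1}, {"dx": 0.17, "dy": 0.85, "dz": 0.3, "yaw": -0.31, "claw": 1}]}}

```text
time: 11.0
ee_pos: [0.4984, -0.0071, 0.2924]
eef_rot: [0.092, 0.996, -0.0, -0.0]
ft_force: [-0.7, -0.6, -1.1]
gripper_width: 0.0219
grasp_force: 30.0
```

```bash
python3 - <<'E'
from h import *
s=ctrl.observe();p=s["ee_pos"];q=s["eef_rot"];print(s["time"],p,q,s["ft_force"])
w=-2*np.arctan2(q[0],q[1]);print("yaw",w);x=np.array([np.cos(w),np.sin(w),0]);z=np.array([0,0,1]);piv=p+.011*z
T=ctrl.capture("top")[:,:,::-1].copy();S=ctrl.capture("scene")[:,:,::-1].copy()
# hook pixels: brighter than the black bench, near the predicted rod
for n,im in(("scene",S),("top",T)):
  ref=cv2.imread(f"pics/{n}0.png");D=cv2.absdiff(im,ref).max(2)
  for th in(28,31,34,37,40,43):
    t=np.radians(th);d=np.sin(t)*x-np.cos(t)*z
    pts=[proj(n,piv+l*d).round().astype(int) for l in np.linspace(.06,.18,25)]
    b=proj(n,piv+.1835*d)
    print(n,th,b.round(1),"rod gray",np.mean([im[v,u].mean() for u,v in pts]).round(1),"diff",np.mean([D[v,u] for u,v in pts]).round(1))
f=lambda a,k:cv2.resize(a,None,fx=k,fy=k,interpolation=cv2.INTER_CUBIC)
g=lambda a:np.uint8(255*(a/255.)**.5)
cv2.imwrite("pics/g4.png",np.hstack([f(g(S[180:280,220:320]),4),f(g(T[100:200,210:310]),4)]))
E
```

```text
11.0 [ 0.49837907 -0.00707019  0.29237849] [ 9.16237243e-02  9.95793667e-01 -1.84838900e-04 -1.79716026e-04] [-0.71575105 -0.55487985 -1.08760047]
yaw -0.18350481910884328
scene 28 [260.3 227.9] rod gray 51.3 diff 25.0
scene 31 [262.  229.9] rod gray 62.6 diff 35.7
scene 34 [263.7 231.8] rod gray 73.3 diff 46.1
scene 37 [265.4 233.6] rod gray 84.3 diff 57.5
scene 40 [267.  235.3] rod gray 86.7 diff 60.2
scene 43 [268.6 236.8] rod gray 81.0 diff 54.6
top 28 [256.1 166.2] rod gray 238.2 diff 214.0
top 31 [256.7 162.8] rod gray 238.6 diff 213.7
top 34 [257.3 159.5] rod gray 238.1 diff 212.2
top 37 [257.9 156.2] rod gray 236.5 diff 210.8
top 40 [258.5 153. ] rod gray 234.3 diff 207.5
top 43 [259.1 149.9] rod gray 231.5 diff 204.6
```

{"api": "servo_tool", "payload": {"rows": [{"dx": 0, "dy": 0, "dz": -0.08, "yaw": 0, "claw": 1}, {"dx": 0, "dy": 0, "dz": -0.16, "yaw": 0, "claw": 1}, {"dx": 0, "dy": 0, "dz": -0.217, "yaw": 0, "claw": 1}, {"dx": 0, "dy": 0, "dz": -0.217, "yaw": 0, "claw": 1}, {"dx": 0.05, "dy": -0.009, "dz": -0.217, "yaw": 0, "claw": 1}, {"dx": 0.1, "dy": -0.019, "dz": -0.217, "yaw": 0, "claw": 1}, {"dx": 0.15, "dy": -0.028, "dz": -0.217, "yaw": 0, "claw": 1}, {"dx": 0.19, "dy": -0.036, "dz": -0.217, "yaw": 0, "claw": 1}, {"dx": 0.225, "dy": -0.042, "dz": -0.217, "yaw": 0, "claw": 1}, {"dx": 0.256, "dy": -0.048, "dz": -0.217, "yaw": 0, "claw": 1}, {"dx": 0.256, "dy": -0.048, "dz": -0.217, "yaw": 0, "claw": 1}]}}

```text
time: 12.2
ee_pos: [0.6029, -0.0267, 0.2075]
eef_rot: [0.092, 0.996, -0.0, 0.002]
ft_force: [-0.1, 0.6, -1.1]
gripper_width: 0.022
grasp_force: 30.0
```

{"api": "servo_tool", "payload": {"rows": [{"dx": 0.01, "dy": -0.002, "dz": -0.017, "yaw": 0, "claw": 1}, {"dx": 0.02, "dy": -0.004, "dz": -0.035, "yaw": 0, "claw": 1}, {"dx": 0.022, "dy": -0.004, "dz": -0.055, "yaw": 0, "claw": 1}, {"dx": 0.025, "dy": -0.005, "dz": -0.073, "yaw": 0, "claw": 1}, {"dx": 0.025, "dy": -0.005, "dz": -0.073, "yaw": 0, "claw": 1}]}}

```text
time: 12.7
ee_pos: [0.6096, -0.0276, 0.1735]
eef_rot: [0.091, 0.996, 0.0, -0.002]
ft_force: [-0.8, 0.1, -1.3]
gripper_width: 0.0218
grasp_force: 30.0
```

```bash
python3 - <<'E'
from h import *
s=ctrl.observe();p=s["ee_pos"];q=s["eef_rot"];print(s["time"],p,s["ft_force"])
w=-2*np.arctan2(q[0],q[1]);x=np.array([np.cos(w),np.sin(w),0]);z=np.array([0,0,1]);piv=p+.011*z
S=ctrl.capture("scene")[:,:,::-1].copy()
for th in(36,38,40):
    t=np.radians(th);d=np.sin(t)*x-np.cos(t)*z;b=piv+.1835*d;e=b+.022*(-np.sin(np.pi/3-t)*x-np.cos(np.pi/3-t)*z)
    print(th,b.round(3),proj("scene",b).round(1),proj("scene",e).round(1))
f=lambda a,k:cv2.resize(a,None,fx=k,fy=k,interpolation=cv2.INTER_CUBIC)
cv2.imwrite("pics/g5.png",f(S[230:310,240:330],6.5))
E
```

```text
12.7 [ 0.609568   -0.02759338  0.17354499] [-0.78383008  0.07329337 -1.31646645]
36 [ 0.716 -0.047  0.036] [285.4 276.3] [283.1 274.9]
38 [ 0.721 -0.048  0.04 ] [286.5 277.5] [284.4 276.4]
40 [ 0.726 -0.049  0.044] [287.6 278.7] [285.6 277.8]
```

View pics/g5.png

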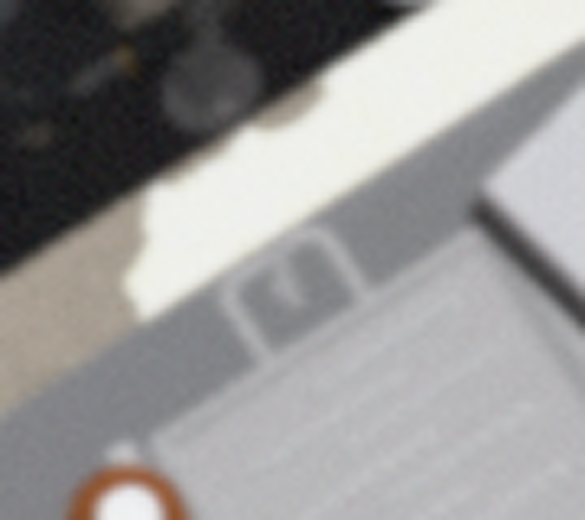

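The hook tip is inside the loop opening, at crop (293,298), i.e. scene (285,276), behind the bar. Pulling.

{"api": "servo_tool", "payload": {"rows": [{"dx": -0.02, "dy": 0.004, "dz": 0, "yaw": 0, "claw": 1}, {"dx": -0.035, "dy": 0.007, "dz": 0, "yaw": 0, "claw": 1}, {"dx": -0.05, "dy": 0.01, "dz": 0, "yaw": 0, "claw": 1}, {"dx": -0.07, "dy": 0.013, "dz": 0, "yaw": 0, "claw": 1}, {"dx": -0.09, "dy": 0.017, "dz": 0, "yaw": 0, "claw": 1}, {"dx": -0.11, "dy": 0.021, "dz": 0, "yaw": 0, "claw": 1}, {"dx": -0.13, "dy": 0.025, "dz": 0, "yaw": 0, "claw": 1}, {"dx": -0.15, "dy": 0.028, "dz": 0, "yaw": 0, "claw": 1}, {"dx": -0.17, "dy": 0.032, "dz": 0, "yaw": 0, "claw": 1}, {"dx": -0.19, "dy": 0.036, "dz": 0, "yaw": 0, "claw": 1}, {"dx": -0.21, "dy": 0.04, "dz": 0, "yaw": 0, "claw": 1}, {"dx": -0.23, "dy": 0.043, "dz": 0, "yaw": 0, "claw": 1}, {"dx": -0.25, "dy": 0.047, "dz": 0, "yaw": 0, "claw": 1}, {"dx": -0.27, "dy": 0.051, "dz": 0, "yaw": 0, "claw": 1}, {"dx": -0.285, "dy": 0.054, "dz": 0, "yaw": 0, "claw": 1}, {"dx": -0.3, "dy": 0.056, "dz": 0, "yaw": 0, "claw": 1}, {"dx": -0.3, "dy": 0.056, "dz": 0, "yaw": 0, "claw": 1}]}}

```text
time: 14.45
ee_pos: [0.49, -0.0053, 0.1754]
eef_rot: [0.091, 0.996, 0.0, -0.0]
ft_force: [1.8, 0.7, 0.3]
gripper_width: 0.0221
grasp_force: 30.0
```

```bash
cat > tray.py <<'E'
from h import *
s=ctrl.observe();print(s["time"],s["ee_pos"],s["ft_force"])
# rim of the tray / loop along the riser's centre line: grey profile in scene at z=.036, x from -.1 to .1
u=np.array([.983,-.185]);v=np.array([.185,.983]);o=np.array([.663,-.037])
for n in("scene","top"):
  im=ctrl.capture(n).astype(float).mean(2)
  for y in(-.010,.012,-.06,.06):
    row=[]
    for xr in np.arange(-.125,0.0,.005):
        c=proj(n,np.r_[o+u*xr+v*y,.036 if abs(y)<.03 else .056]);row.append(int(cv2.getRectSubPix(im.astype(np.float32),(1,1),tuple(map(float,c)))[0,0]))
    print(n,y,row)
E
python3 tray.py
```

```text
14.45 [ 0.49004313 -0.00533824  0.17537449] [1.79847958 0.7477012  0.27130335]
scene -0.01 [27, 29, 27, 26, 29, 26, 30, 33, 81, 133, 82, 33, 21, 21, 26, 45, 126, 169, 104, 117, 200, 235, 236, 237, 237]
scene 0.012 [73, 68, 70, 66, 61, 57, 53, 53, 105, 151, 88, 37, 25, 27, 30, 39, 118, 165, 104, 116, 201, 235, 237, 238, 238]
scene -0.06 [18, 9, 17, 16, 10, 12, 15, 13, 16, 12, 21, 19, 28, 30, 29, 28, 50, 139, 152, 91, 132, 219, 237, 237, 237]
scene 0.06 [30, 28, 30, 27, 29, 33, 33, 25, 31, 32, 31, 30, 31, 33, 29, 30, 55, 148, 165, 100, 144, 222, 236, 236, 238]
top -0.01 [240, 239, 239, 237, 235, 233, 229, 225, 221, 214, 205, 194, 179, 160, 137, 90, 65, 96, 151, 188, 184, 158, 206, 177, 172]
top 0.012 [240, 239, 239, 238, 236, 234, 230, 226, 221, 217, 208, 196, 185, 167, 145, 111, 69, 96, 165, 205, 187, 158, 205, 178, 192]
top -0.06 [239, 239, 237, 235, 231, 228, 224, 217, 209, 200, 187, 170, 149, 117, 60, 55, 94, 118, 191, 199, 205, 205, 185, 141, 205]
top 0.06 [179, 180, 193, 198, 195, 208, 206, 208, 208, 206, 204, 196, 191, 177, 163, 144, 113, 127, 198, 186, 204, 198, 208, 200, 191]
```

The bar now sits at about -80 mm (full out should be about -75), so it is at or near the stop. Pulling a little more to see whether it moves.

{"api": "servo_tool", "payload": {"rows": [{"dx": -0.01, "dy": 0.002, "dz": 0, "yaw": 0, "claw": 1}, {"dx": -0.02, "dy": 0.004, "dz": 0, "yaw": 0, "claw": 1}, {"dx": -0.03, "dy": 0.006, "dz": 0, "yaw": 0, "claw": 1}, {"dx": -0.03, "dy": 0.006, "dz": 0, "yaw": 0, "claw": 1}]}}

```text
time: 14.95
ee_pos: [0.4788, -0.0032, 0.1745]
eef_rot: [0.092, 0.996, -0.0, 0.001]
ft_force: [7.7, -1.1, -8.8]
gripper_width: 0.0217
grasp_force: 30.0
```

```bash
python3 tray.py | head -3
```

```text
14.95 [ 0.47880943 -0.00315691  0.17446658] [ 7.66417907 -1.06808424 -8.78906436]
scene -0.01 [29, 28, 30, 28, 28, 29, 30, 34, 80, 131, 83, 26, 10, 24, 30, 43, 127, 168, 105, 115, 201, 234, 237, 237, 238]
scene 0.012 [94, 87, 76, 70, 62, 63, 48, 48, 106, 151, 87, 34, 30, 28, 33, 37, 117, 163, 103, 114, 200, 235, 237, 237, 238]
```

The bar did not move and the force rose, so the tray is at its stop. Unhooking: back a little, then straight up.

{"api": "servo_tool", "payload": {"rows": [{"dx": 0.015, "dy": -0.003, "dz": 0, "yaw": 0, "claw": 1}, {"dx": 0.03, "dy": -0.006, "dz": 0, "yaw": 0, "claw": 1}, {"dx": 0.03, "dy": -0.006, "dz": 0, "yaw": 0, "claw": 1}, {"dx": 0.03, "dy": -0.006, "dz": 0.02, "yaw": 0, "claw": 1}, {"dx": 0.03, "dy": -0.006, "dz": 0.05, "yaw": 0, "claw": 1}, {"dx": 0.03, "dy": -0.006, "dz": 0.09, "yaw": 0, "claw": 1}, {"dx": 0.03, "dy": -0.006, "dz": 0.15, "yaw": 0, "claw": 1}, {"dx": 0.03, "dy": -0.006, "dz": 0.25, "yaw": 0, "claw": 1}, {"dx": 0.03, "dy": -0.006, "dz": 0.35, "yaw": 0, "claw": 1}, {"dx": 0.03, "dy": -0.006, "dz": 0.45, "yaw": 0, "claw": 1}, {"dx": 0.03, "dy": -0.006, "dz": 0.55, "yaw": 0, "claw": 1}, {"dx": 0.03, "dy": -0.006, "dz": 0.55, "yaw": 0, "claw": 1}]}}

```text
time: 16.25
ee_pos: [0.4923, -0.0058, 0.4034]
eef_rot: [0.091, 0.996, -0.001, 0.006]
ft_force: [-0.1, 0.2, -0.9]
gripper_width: 0.0217
grasp_force: 30.0
```

```bash
python3 tray.py | head -3; cat > tilt.py <<'E'
from h import *
# tilt of the rod by differencing against the first picture: best bright line from the pivot
s=ctrl.observe();p=s["ee_pos"];q=s["eef_rot"];w=-2*np.arctan2(q[0],q[1]);print(p,"yaw",round(w,4),s["ft_force"].round(1))
x=np.array([np.cos(w),np.sin(w),0]);y=np.array([-x[1],x[0],0]);z=np.array([0,0,1.]);piv=p+.011*z
for n in C:
  im=ctrl.capture(n)[:,:,::-1];D=cv2.GaussianBlur(cv2.absdiff(im,cv2.imread(f"pics/{n}0.png")).max(2),(3,3),0)
  print(n,[(th,int(np.mean([D[tuple(np.clip(proj(n,piv+l*(np.sin(np.radians(th))*x-np.cos(np.radians(th))*z)).round().astype(int)[::-1],0,[383,511]))] for l in np.linspace(.1,.18,20)]))) for th in range(-15,56,3)])
E
python3 tilt.py
```

```text
16.25 [ 0.4923058  -0.00583049  0.40344942] [-0.11962623  0.23346641 -0.93418061]
scene -0.01 [27, 30, 30, 29, 32, 28, 28, 34, 102, 152, 86, 28, 18, 23, 29, 45, 127, 169, 106, 116, 200, 234, 236, 237, 238]
scene 0.012 [28, 30, 32, 30, 28, 28, 30, 35, 103, 155, 87, 32, 26, 30, 25, 43, 115, 164, 100, 116, 199, 235, 237, 237, 239]
[ 0.49076026 -0.00544002  0.39693947] yaw -0.1831 [-1.3 -0.7 -2.4]
scene [(-15, 11), (-12, 6), (-9, 5), (-6, 7), (-3, 17), (0, 18), (3, 14), (6, 12), (9, 9), (12, 6), (15, 5), (18, 5), (21, 6), (24, 7), (27, 12), (30, 22), (33, 34), (36, 53), (39, 63), (42, 60), (45, 48), (48, 33), (51, 22), (54, 13)]
top [(-15, 19), (-12, 21), (-9, 23), (-6, 32), (-3, 65), (0, 133), (3, 155), (6, 168), (9, 191), (12, 202), (15, 208), (18, 210), (21, 212), (24, 212), (27, 212), (30, 211), (33, 209), (36, 208), (39, 206), (42, 203), (45, 200), (48, 195), (51, 180), (54, 162)]
```

The tray stays out and the tilt is about 40°. I'll push the rod upright against the riser's front edge at its left half, which is fixed and clear of the tray and dish.

{"api": "servo_tool", "payload": {"rows": [{"dx": 0.04, "dy": 0.1, "dz": 0, "yaw": 0, "claw": 1}, {"dx": 0.08, "dy": 0.2, "dz": 0, "yaw": 0, "claw": 1}, {"dx": 0.122, "dy": 0.31, "dz": 0, "yaw": 0, "claw": 1}, {"dx": 0.122, "dy": 0.31, "dz": 0, "yaw": 0, "claw": 1}, {"dx": 0.122, "dy": 0.31, "dz": -0.1, "yaw": 0, "claw": 1}, {"dx": 0.122, "dy": 0.31, "dz": -0.2, "yaw": 0, "claw": 1}, {"dx": 0.122, "dy": 0.31, "dz": -0.3, "yaw": 0, "claw": 1}, {"dx": 0.122, "dy": 0.31, "dz": -0.342, "yaw": 0, "claw": 1}, {"dx": 0.122, "dy": 0.31, "dz": -0.342, "yaw": 0, "claw": 1}, {"dx": 0.17, "dy": 0.301, "dz": -0.342, "yaw": 0, "claw": 1}, {"dx": 0.21, "dy": 0.293, "dz": -0.342, "yaw": 0, "claw": 1}, {"dx": 0.24, "dy": 0.288, "dz": -0.342, "yaw": 0, "claw": 1}, {"dx": 0.27, "dy": 0.282, "dz": -0.342, "yaw": 0, "claw": 1}, {"dx": 0.3, "dy": 0.277, "dz": -0.342, "yaw": 0, "claw": 1}, {"dx": 0.33, "dy": 0.271, "dz": -0.342, "yaw": 0, "claw": 1}, {"dx": 0.36, "dy": 0.265, "dz": -0.342, "yaw": 0, "claw": 1}, {"dx": 0.36, "dy": 0.265, "dz": -0.342, "yaw": 0, "claw": 1}]}}

```text
time: 18.15
ee_pos: [0.6346, 0.0999, 0.2584]
eef_rot: [0.092, 0.996, -0.0, -0.001]
ft_force: [-1.4, -0.1, -2.9]
gripper_width: 0.0218
grasp_force: 30.0
```

{"api": "servo_tool", "payload": {"rows": [{"dx": 0.03, "dy": -0.006, "dz": 0, "yaw": 0, "claw": 1}, {"dx": 0.06, "dy": -0.011, "dz": 0, "yaw": 0, "claw": 1}, {"dx": 0.09, "dy": -0.017, "dz": 0, "yaw": 0, "claw": 1}, {"dx": 0.105, "dy": -0.02, "dz": 0, "yaw": 0, "claw": 1}, {"dx": 0.12, "dy": -0.023, "dz": 0, "yaw": 0, "claw": 1}, {"dx": 0.12, "dy": -0.023, "dz": 0, "yaw": 0, "claw": 1}]}}

```text
time: 18.75
ee_pos: [0.6828, 0.0913, 0.259]
eef_rot: [0.091, 0.996, 0.0, 0.0]
ft_force: [-3.4, 0.8, 0.9]
gripper_width: 0.0219
grasp_force: 30.0
```

{"api": "servo_tool", "payload": {"rows": [{"dx": -0.08, "dy": 0.015, "dz": 0, "yaw": 0, "claw": 1}, {"dx": -0.18, "dy": 0.034, "dz": 0.02, "yaw": 0, "claw": 1}, {"dx": -0.28, "dy": 0.053, "dz": 0.1, "yaw": 0, "claw": 1}, {"dx": -0.37, "dy": 0.07, "dz": 0.19, "yaw": 0, "claw": 1}, {"dx": -0.44, "dy": 0.083, "dz": 0.28, "yaw": 0, "claw": 1}, {"dx": -0.44, "dy": 0.083, "dz": 0.36, "yaw": 0, "claw": 1}, {"dx": -0.44, "dy": 0.083, "dz": 0.4, "yaw": 0, "claw": 1}, {"dx": -0.44, "dy": 0.083, "dz": 0.4, "yaw": 0, "claw": 1}, {"dx": -0.44, "dy": 0.083, "dz": 0.4, "yaw": 0, "claw": 1}]}}

```text
time: 19.65
ee_pos: [0.507, 0.1243, 0.4182]
eef_rot: [0.092, 0.996, -0.0, 0.001]
ft_force: [-0.4, 0.5, -2.4]
gripper_width: 0.0218
grasp_force: 30.0
```

```bash
python3 tilt.py; python3 - <<'E'
from h import *
# empty notch from saved-like crop: dark slot in the far half of the plate (top view now)
T=ctrl.capture("top")[:,:,::-1];print(T[200:230,80:100].min(2).tolist() if 0 else "")
g=cv2.cvtColor(T,6)
for v in range(204,228,2): print(v,g[v,76:100].tolist())
E
```

```text
[0.50701309 0.12433993 0.41816566] yaw -0.1834 [-0.4  0.5 -2.4]
scene [(-15, 8), (-12, 7), (-9, 6), (-6, 16), (-3, 37), (0, 31), (3, 11), (6, 6), (9, 6), (12, 7), (15, 7), (18, 7), (21, 7), (24, 8), (27, 8), (30, 8), (33, 7), (36, 8), (39, 8), (42, 7), (45, 6), (48, 6), (51, 5), (54, 6)]
top [(-15, 173), (-12, 195), (-9, 206), (-6, 183), (-3, 129), (0, 104), (3, 103), (6, 103), (9, 148), (12, 170), (15, 180), (18, 161), (21, 124), (24, 98), (27, 83), (30, 78), (33, 79), (36, 61), (39, 54), (42, 57), (45, 73), (48, 84), (51, 87), (54, 105)]

204 [32, 33, 34, 146, 231, 243, 244, 243, 242, 243, 242, 243, 243, 244, 242, 243, 243, 243, 243, 243, 243, 243, 243, 242]
206 [31, 35, 56, 186, 243, 243, 242, 242, 243, 243, 243, 243, 242, 243, 243, 243, 243, 243, 243, 243, 243, 243, 243, 243]
208 [30, 31, 100, 210, 243, 243, 242, 243, 240, 224, 180, 195, 194, 218, 231, 232, 235, 240, 243, 243, 243, 243, 242, 242]
210 [31, 32, 142, 231, 243, 242, 243, 243, 234, 178, 71, 40, 40, 37, 40, 46, 178, 243, 242, 243, 242, 242, 243, 243]
212 [34, 56, 184, 243, 243, 243, 243, 242, 224, 114, 67, 38, 38, 35, 39, 69, 190, 242, 243, 242, 243, 242, 242, 242]
214 [34, 101, 209, 243, 243, 242, 242, 243, 219, 79, 57, 37, 35, 38, 37, 134, 228, 243, 243, 243, 243, 243, 243, 243]
216 [29, 144, 230, 243, 243, 243, 243, 236, 185, 73, 43, 37, 39, 33, 34, 174, 243, 242, 243, 243, 242, 242, 242, 243]
218 [39, 180, 243, 243, 243, 243, 242, 229, 141, 66, 38, 37, 37, 36, 58, 185, 243, 243, 243, 243, 242, 243, 243, 243]
220 [62, 188, 242, 243, 242, 243, 243, 221, 103, 59, 36, 34, 37, 37, 105, 211, 243, 243, 243, 243, 242, 243, 244, 242]
222 [33, 51, 74, 74, 97, 156, 171, 117, 55, 41, 36, 36, 35, 38, 132, 225, 240, 243, 243, 243, 242, 243, 243, 243]
224 [31, 34, 31, 30, 31, 30, 34, 32, 32, 35, 34, 38, 37, 39, 39, 37, 39, 39, 55, 74, 76, 131, 218, 242]
226 [31, 31, 30, 31, 37, 33, 34, 34, 32, 33, 35, 35, 34, 34, 36, 36, 35, 37, 39, 39, 39, 77, 154, 213]
```

```bash
python3 - <<'E'
from h import *
print(onz("top",88,212.8,.19),proj("top",np.array([.4621,.4013,.19])),onz("top",89,208,.19),onz("top",86.5,222.5,.19))
E
```

```text
[0.46076643 0.40132181 0.19      ] [ 88.0226663  212.26578366] [0.47273843 0.39915636 0.19      ] [0.4366468  0.40439848 0.19      ]
```

Notch b's centre from the picture is (0.461,0.401), in agreement with the pose where I grasped the hook. The tilt is now about -1.5°. Going to the front of the notch, around the probe.

{"api": "servo_tool", "payload": {"rows": [{"dx": -0.1, "dy": 0.03, "dz": 0.05, "yaw": 0.055, "claw": 1}, {"dx": -0.2, "dy": 0.07, "dz": 0.1, "yaw": 0.055, "claw": 1}, {"dx": -0.29, "dy": 0.13, "dz": 0.12, "yaw": 0.055, "claw": 1}, {"dx": -0.325, "dy": 0.23, "dz": 0.12, "yaw": 0.055, "claw": 1}, {"dx": -0.325, "dy": 0.34, "dz": 0.12, "yaw": 0.055, "claw": 1}, {"dx": -0.325, "dy": 0.45, "dz": 0.12, "yaw": 0.055, "claw": 1}, {"dx": -0.325, "dy": 0.56, "dz": 0.12, "yaw": 0.055, "claw": 1}, {"dx": -0.325, "dy": 0.66, "dz": 0.12, "yaw": 0.055, "claw": 1}, {"dx": -0.325, "dy": 0.722, "dz": 0.12, "yaw": 0.055, "claw": 1}, {"dx": -0.325, "dy": 0.722, "dz": 0.12, "yaw": 0.055, "claw": 1}, {"dx": -0.325, "dy": 0.722, "dz": 0, "yaw": 0.055, "claw": 1}, {"dx": -0.325, "dy": 0.722, "dz": -0.12, "yaw": 0.055, "claw": 1}, {"dx": -0.325, "dy": 0.722, "dz": -0.24, "yaw": 0.055, "claw": 1}, {"dx": -0.325, "dy": 0.722, "dz": -0.36, "yaw": 0.055, "claw": 1}, {"dx": -0.325, "dy": 0.722, "dz": -0.43, "yaw": 0.055, "claw": 1}, {"dx": -0.325, "dy": 0.722, "dz": -0.455, "yaw": 0.055, "claw": 1}, {"dx": -0.325, "dy": 0.722, "dz": -0.455, "yaw": 0.055, "claw": 1}, {"dx": -0.325, "dy": 0.722, "dz": -0.455, "yaw": 0.055, "claw": 1}]}}

```text
time: 21.6
ee_pos: [0.3776, 0.4136, 0.2386]
eef_rot: [0.07, 0.998, 0.001, 0.001]
ft_force: [-0.7, 0.3, -1.0]
gripper_width: 0.0219
grasp_force: 30.0
```

```bash
python3 tilt.py
```

```text
[0.37760932 0.41363474 0.23857764] yaw -0.1403 [-0.7  0.3 -1. ]
scene [(-15, 7), (-12, 8), (-9, 7), (-6, 19), (-3, 36), (0, 34), (3, 14), (6, 9), (9, 7), (12, 6), (15, 4), (18, 3), (21, 5), (24, 16), (27, 29), (30, 36), (33, 43), (36, 51), (39, 55), (42, 52), (45, 44), (48, 32), (51, 26), (54, 20)]
top [(-15, 20), (-12, 16), (-9, 15), (-6, 17), (-3, 17), (0, 16), (3, 15), (6, 9), (9, 4), (12, 3), (15, 3), (18, 3), (21, 7), (24, 4), (27, 2), (30, 19), (33, 55), (36, 84), (39, 93), (42, 91), (45, 68), (48, 43), (51, 31), (54, 25)]
```

{"api": "servo_tool", "payload": {"rows": [{"dx": 0.04, "dy": -0.006, "dz": 0, "yaw": 0, "claw": 1}, {"dx": 0.08, "dy": -0.012, "dz": 0, "yaw": 0, "claw": 1}, {"dx": 0.12, "dy": -0.018, "dz": 0, "yaw": 0, "claw": 1}, {"dx": 0.16, "dy": -0.024, "dz": 0, "yaw": 0, "claw": 1}, {"dx": 0.19, "dy": -0.028, "dz": 0, "yaw": 0, "claw": 1}, {"dx": 0.208, "dy": -0.031, "dz": 0, "yaw": 0, "claw": 1}, {"dx": 0.208, "dy": -0.031, "dz": 0, "yaw": 0, "claw": 1}, {"dx": 0.208, "dy": -0.031, "dz": -0.01, "yaw": 0, "claw": 1}, {"dx": 0.208, "dy": -0.031, "dz": -0.02, "yaw": 0, "claw": 1}, {"dx": 0.208, "dy": -0.031, "dz": -0.03, "yaw": 0, "claw": 1}, {"dx": 0.208, "dy": -0.031, "dz": -0.035, "yaw": 0, "claw": 1}, {"dx": 0.208, "dy": -0.031, "dz": -0.035, "yaw": 0, "claw": 1}]}}

```text
time: 22.9
ee_pos: [0.4593, 0.4012, 0.2234]
eef_rot: [0.07, 0.998, 0.0, -0.0]
ft_force: [-2.2, -0.9, 3.9]
gripper_width: 0.022
grasp_force: 30.0
```

{"api": "servo_tool", "payload": {"rows": [{"dx": 0.001, "dy": 0, "dz": -0.003, "yaw": 0, "claw": 1}, {"dx": 0.002, "dy": 0, "dz": -0.005, "yaw": 0, "claw": 1}, {"dx": 0.003, "dy": 0, "dz": -0.005, "yaw": 0, "claw": 1}]}}

```text
time: 23.2
ee_pos: [0.4605, 0.4017, 0.2233]
eef_rot: [0.07, 0.998, 0.001, 0.0]
ft_force: [-7.0, -0.6, 12.0]
gripper_width: 0.0218
grasp_force: 30.0
```

{"api": "servo_tool", "payload": {"rows": [{"dx": -0.003, "dy": 0, "dz": 0.003, "yaw": 0, "claw": 1}, {"dx": -0.003, "dy": 0, "dz": 0.004, "yaw": 0, "claw": 1}, {"dx": -0.003, "dy": 0, "dz": 0.004, "yaw": 0, "claw": 0.2}, {"dx": -0.003, "dy": 0, "dz": 0.004, "yaw": 0, "claw": 0.2}, {"dx": -0.003, "dy": 0, "dz": 0.004, "yaw": 0, "claw": -1}, {"dx": -0.003, "dy": 0, "dz": 0.004, "yaw": 0, "claw": -1}, {"dx": -0.003, "dy": 0, "dz": 0.004, "yaw": 0, "claw": -1}, {"dx": -0.003, "dy": 0, "dz": 0.004, "yaw": 0, "claw": -1}, {"dx": -0.003, "dy": 0, "dz": 0.004, "yaw": 0, "claw": -1}, {"dx": -0.003, "dy": 0, "dz": 0.004, "yaw": 0, "claw": -1}, {"dx": -0.003, "dy": 0, "dz": 0.004, "yaw": 0, "claw": -1}, {"dx": -0.003, "dy": 0, "dz": 0.004, "yaw": 0, "claw": -1}]}}

```text
time: 24.4
ee_pos: [0.4598, 0.4009, 0.2222]
eef_rot: [0.07, 0.998, 0.0, 0.0]
ft_force: [-0.3, -0.4, -0.3]
gripper_width: 0.0916
grasp_force: 0.0
```

Released with no force. Rising straight up and moving away to look.

{"api": "servo_tool", "payload": {"rows": [{"dx": 0, "dy": 0, "dz": 0.03, "yaw": 0, "claw": -1}, {"dx": 0, "dy": 0, "dz": 0.08, "yaw": 0, "claw": -1}, {"dx": 0, "dy": 0, "dz": 0.16, "yaw": 0, "claw": -1}, {"dx": 0, "dy": 0, "dz": 0.26, "yaw": 0, "claw": -1}, {"dx": 0, "dy": 0, "dz": 0.36, "yaw": 0, "claw": -1}, {"dx": -0.1, "dy": 0.05, "dz": 0.36, "yaw": 0, "claw": -1}, {"dx": -0.2, "dy": 0.1, "dz": 0.36, "yaw": 0, "claw": -1}, {"dx": -0.3, "dy": 0.15, "dz": 0.36, "yaw": 0, "claw": -1}, {"dx": -0.4, "dy": 0.2, "dz": 0.36, "yaw": 0, "claw": -1}, {"dx": -0.5, "dy": 0.25, "dz": 0.36, "yaw": 0, "claw": -1}, {"dx": -0.6, "dy": 0.3, "dz": 0.36, "yaw": 0, "claw": -1}, {"dx": -0.6, "dy": 0.3, "dz": 0.36, "yaw": 0, "claw": -1}, {"dx": -0.6, "dy": 0.3, "dz": 0.36, "yaw": 0, "claw": -1}]}}

```text
time: 25.7
ee_pos: [0.2194, 0.5212, 0.3672]
eef_rot: [0.069, 0.998, 0.0, 0.001]
ft_force: [0.2, 0.8, 0.9]
gripper_width: 0.0919
grasp_force: 0.0
```

```bash
python3 tray.py | head -3; python3 - <<'E'
from h import *
T=ctrl.capture("top")[:,:,::-1];S=ctrl.capture("scene")[:,:,::-1]
f=lambda a:cv2.resize(a,(400,400),interpolation=cv2.INTER_CUBIC)
cv2.imwrite("pics/end.png",np.hstack([np.vstack([f(S[75:175,275:375]),cv2.resize(S[180:300,190:400],(400,200))]),np.vstack([f(T[165:265,65:165]),cv2.resize(T[40:180,170:410],(400,200))])]))
for n,im in(("scene",S),("top",T)):
  D=cv2.absdiff(im,cv2.imread(f"pics/{n}0.png")).max(2);m=(D>60).astype(np.uint8)
  print(n,[st[:5].tolist() for st in cv2.connectedComponentsWithStats(m)[2][1:] if st[4]>8])
E
```

```text
25.7 [0.21938272 0.52120634 0.36717111] [0.16503255 0.7879994  0.90247169]
scene -0.01 [29, 25, 25, 26, 27, 28, 27, 37, 101, 152, 88, 29, 19, 23, 31, 42, 129, 169, 105, 117, 201, 235, 236, 238, 237]
scene 0.012 [31, 31, 27, 29, 27, 29, 30, 37, 104, 153, 88, 36, 28, 31, 28, 37, 116, 163, 104, 115, 201, 235, 237, 237, 239]
scene [[108, 0, 8, 20, 136], [292, 0, 9, 3, 23], [126, 60, 14, 8, 46], [109, 64, 6, 3, 12], [261, 90, 15, 8, 50], [152, 121, 21, 12, 143], [241, 231, 56, 38, 437], [289, 258, 10, 6, 21], [300, 296, 7, 5, 9], [308, 309, 7, 5, 14], [312, 310, 21, 15, 41], [299, 314, 18, 12, 26]]
top [[248, 73, 50, 35, 695], [227, 133, 64, 41, 1408], [87, 204, 10, 7, 19], [100, 204, 7, 3, 11], [80, 206, 9, 3, 16], [72, 213, 5, 4, 9], [80, 216, 14, 3, 21], [120, 287, 19, 13, 108], [141, 295, 47, 23, 98], [233, 336, 8, 3, 13], [233, 338, 27, 12, 211], [0, 359, 9, 12, 72], [0, 374, 9, 6, 29], [2, 381, 6, 3, 14]]
```

View pics/end.png

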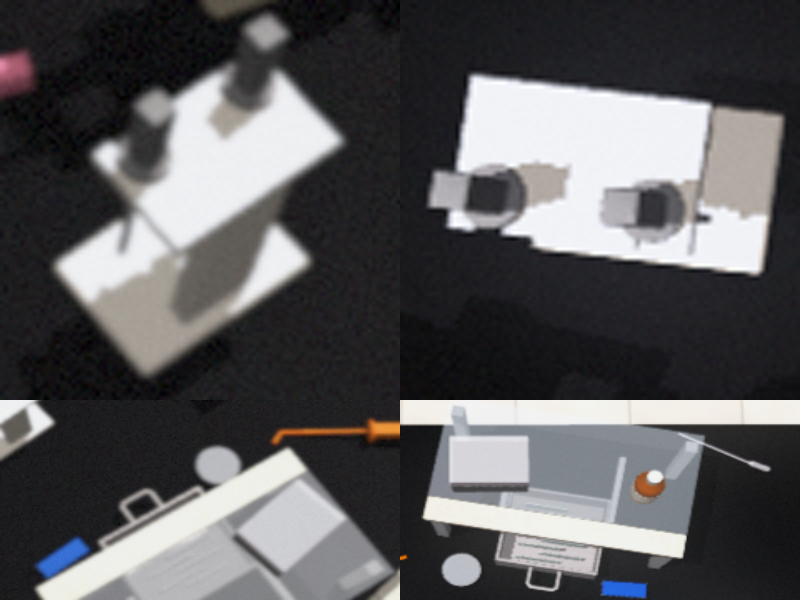

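The final picture shows the hook upright in its notch, handle top at top-view (77,212), about 1 px from its starting place. The probe is unmoved. The tray is out, with its loop at top-view (256,153), and the dish, box and bottle have not moved. Handing in.

```bash
python3 -c "
from station import ctrl
print(ctrl.sign_off())"
```

```text
the job is handed in; nothing more can be done
None
```

The tray was pulled to its stop using only the hook. The hook is hanging upright in its own notch, released, and the probe and other things have not moved; the job was handed in after about 26 s.

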